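# Tip used vials down the chute through the bin's sprung flap

### The job

Empty the four used vials out of the steel chute into the used-vial bin: push the chute's open nose in through the sprung flap of the bin's port, let it down to rest lightly on the port's round sill, and tip it so that the vials slide down inside, with the nose kept resting lightly on the sill, never pressed hard, until the last vial has dropped in. Then draw the chute out so that the flap shuts, and lay it down flat on its mat again, about as it lay before. Leave everything else on the bench where it is.

Things in the scene. Friction and masses are not known exactly. Their poses are not given: they have to be found in the camera images.
- chute_mid (a point): Middle (half-way along, half-way up) of the open-topped sheet-steel trough on the mat: 276 long, 30 wide, 36 mm high, 0.35 kg with its vials. x points to its open nose, z up. Flat underside 18 mm below this point. On the outer walls here are black rubber grip pads, 50 x 28 mm, 34 mm over both. Inside 25 mm wide, floor 3 mm; rear end, 136 mm behind, closed.
- chute_nose (a point): Middle of the tip of the chute's nose, on its underside: 140 mm ahead of chute_mid along x and 18 mm below it. The side walls stop 10 mm short of it. Axes as chute_mid.
- chute: The same chute: origin in the middle of its underside, 18 mm below chute_mid. Axes as chute_mid.
- mat: Black mat fixed on the bench, 360 x 170 mm, 3 mm thick; origin in the centre of its underside, x along its length. The chute lies on it, roughly along x.
- bin: White used-vial bin with a clear lid, standing fast on levelling feet: 190 (x) by 200 (y) by 208 mm high without the feet, which lift it 12 to 32 mm; walls 4 mm. Origin in the centre of its underside (above the feet), z up. The port, in its -x face (95 mm from the origin), is 48 mm wide, from 130 mm (top of the sill) to 194 mm above the origin. The chute enters along the bin's +x.
- sill_mid (a point): Centre of the round steel bar, 10 mm thick, that is the port's lower edge; it runs along the bin's y, 125 mm above and 93 mm in front of the bin's origin. The chute lies on it when this point is 5 mm below the chute's underside. It is to be loaded lightly, with some 1 to 12 N.
- sill: The sill bar itself: origin at its centre (same point as sill_mid), axes as the bin.
- flap (a joint): Grey flap closing the port from inside, 45 wide, 57 mm long, hinged 192 mm above the bin's origin, 6 mm behind the sill's centre line. Rad: 0 hanging shut, growing as it swings into the bin, stop at 1.35. A spring shuts it (0.064 N m, plus 0.08 per rad): the nose meets 2 to 5 N; vials cannot open it. With the nose 45 mm past the sill it lies on the chute's walls and vials pass under it.
- vial1: Used vial lying in the chute, the rearmost: amber glass cylinder, 22.5 mm across, 47 mm long with its blue cap, about 22 g; origin in its centre, x along it. The vials lie in single file and slide once the floor is steep enough, at some 15 to 28 degrees (friction varies).
- vial2: Used vial lying in the chute, number 2 counted from the rear: amber glass cylinder, 22.5 mm across, 47 mm long with its blue cap, about 22 g; origin in its centre, x along it. The vials lie in single file and slide once the floor is steep enough, at some 15 to 28 degrees (friction varies).
- vial3: Used vial lying in the chute, number 3 counted from the rear: amber glass cylinder, 22.5 mm across, 47 mm long with its blue cap, about 22 g; origin in its centre, x along it. The vials lie in single file and slide once the floor is steep enough, at some 15 to 28 degrees (friction varies).
- vial4: Used vial lying in the chute, the foremost, its front end 80 mm behind the tip of the nose: amber glass cylinder, 22.5 mm across, 47 mm long with its blue cap, about 22 g; origin in its centre, x along it. The vials lie in single file and slide once the floor is steep enough, at some 15 to 28 degrees (friction varies).
- spare_vial: Bystander: same kind of vial, standing upright near the mat; origin under its centre.
- cap_jar: Bystander: round jar, 64 mm across, 60 mm high; origin under its centre.
- beaker: Bystander: glass beaker, 68 mm across, 85 mm high; origin under its centre.
- reagent: Bystander: amber bottle, 80 mm across, 150 mm high; origin under its centre.
- crimper: Bystander: hand crimper lying flat, about 200 mm long and 75 mm wide, 22 mm high; origin on the bench between its handles' pivot ends, handles towards its -x.
- tip_box: Bystander: box 122 x 87 mm, 64 mm high; origin under its centre.
- vial_rack: Bystander: metal rack with standing vials, 50 x 160 mm, 57 mm high; origin under its centre.

How it is judged (in metres and radians):
On the way, in this order (a step that is already met when the one before it is completed fails the run):
1. the nose is in the port, past the opened flap, and rests on the sill, with the vials still in the chute (contact force between chute and sill above 1 N and x of chute_nose in the frame of bin above -0.068 m and value of joint flap above 0.4 rad and x of vial4 in the frame of bin below -0.095 m), for 0.2 s.
2. all four vials have dropped into the bin while the nose still rests on the sill (x of vial1 in the frame of bin between -0.09 and 0.09 m and y of vial1 in the frame of bin between -0.095 and 0.095 m and z of vial1 in the frame of bin between 0 and 0.11 m and x of vial2 in the frame of bin between -0.09 and 0.09 m and y of vial2 in the frame of bin between -0.095 and 0.095 m and z of vial2 in the frame of bin between 0 and 0.11 m and x of vial3 in the frame of bin between -0.09 and 0.09 m and y of vial3 in the frame of bin between -0.095 and 0.095 m and z of vial3 in the frame of bin between 0 and 0.11 m and x of vial4 in the frame of bin between -0.09 and 0.09 m and y of vial4 in the frame of bin between -0.095 and 0.095 m and z of vial4 in the frame of bin between 0 and 0.11 m and contact force between chute and sill above 1 N and x of chute_nose in the frame of bin above -0.068 m), for 0.2 s.
At the end, for the whole second after the job is handed in: All four vials lie inside the bin (centres under 110 mm above its underside), the flap is shut (under 0.1 rad), and the chute lies still and flat on the mat, its middle within 60 mm of the mat's middle along and across, its length within 0.4 rad of the mat's, either way round (x of vial1 in the frame of bin between -0.09 and 0.09 m and y of vial1 in the frame of bin between -0.095 and 0.095 m and z of vial1 in the frame of bin between 0 and 0.11 m and x of vial2 in the frame of bin between -0.09 and 0.09 m and y of vial2 in the frame of bin between -0.095 and 0.095 m and z of vial2 in the frame of bin between 0 and 0.11 m and x of vial3 in the frame of bin between -0.09 and 0.09 m and y of vial3 in the frame of bin between -0.095 and 0.095 m and z of vial3 in the frame of bin between 0 and 0.11 m and x of vial4 in the frame of bin between -0.09 and 0.09 m and y of vial4 in the frame of bin between -0.095 and 0.095 m and z of vial4 in the frame of bin between 0 and 0.11 m and x of chute in the frame of mat between -0.06 and 0.06 m and y of chute in the frame of mat between -0.06 and 0.06 m and angle between the x axis of chute and the x axis of mat, either way round below 0.4 rad and height (world z) of chute_mid below 0.026 m and angle between chute's own z axis and vertical below 0.06 rad and linear speed of chute below 0.02 m/s and value of joint flap below 0.1 rad); the robot touches nothing.
It fails at once if the chute presses on the sill with more than 12 N, or on the bin and flap with more than 20 N (contact force between chute and sill above 12 N or contact force between chute and bin above 20 N).
It fails at once if a vial is crossing the sill while the chute's underside is more than 6 mm off the sill (((x of vial1 in the frame of sill between -0.02 and 0.02 m and z of vial1 in the frame of sill above 0 m) or (x of vial2 in the frame of sill between -0.02 and 0.02 m and z of vial2 in the frame of sill above 0 m) or (x of vial3 in the frame of sill between -0.02 and 0.02 m and z of vial3 in the frame of sill above 0 m) or (x of vial4 in the frame of sill between -0.02 and 0.02 m and z of vial4 in the frame of sill above 0 m)) and z of sill_mid in the frame of chute below -0.011 m).
It fails at once if the robot itself presses on the bin with more than 5 N (contact force between any of the fingers, the arm and bin above 5 N).
It fails at once if a bystander is moved more than 30 mm (distance of any of spare_vial, cap_jar, beaker, reagent, crimper, tip_box, vial_rack from where it was at the start of the episode above 0.03 m).
It also fails if it takes over 58 s, if anything falls off the work surface, if the arm or the gripper's body presses on something with over 40 N, if the wrist force passes 120 N, or if a joint passes its speed limit or range.

### The arm

A 6-joint arm with a two-finger parallel gripper is mounted at the origin on the work surface. World frame = base frame: x ahead of the robot, y to its left, z up, the work surface at z = 0. Lengths are in mm, angles in degrees, forces in N, time in s.
With the tool pointing down it reaches from about 350 to 850 mm from the base axis. Payload 8.1 kg.
Tool frame: the origin (TCP) lies between the finger pads; the fingertips stand 22 mm ahead of it and the grasp point (between the pads) lies 3 mm ahead of it; z points along the fingers, y is the line along which they close (so a half turn about z gives the same grasp; the last joint's range is limited). The gripper opens to 85 mm and grips with 20 to 120 N. Pads are 22 mm wide; open, the fingers measure 114 mm over their backs; the gripper's body (76 mm by 85 mm) begins 54 mm behind the grasp point. The pads swing forward as they close: fully open they stand 13 mm farther back than shut.
Start: joints at [62.143, 7.471, 85.268, -0, 87.261, -4.893], TCP at [234.073, 552.463, 253.292] pointing down, gripper open.
Joint ranges: [-169.43, 169.43], [-51.17, 129.36], [1.28, 143.12], [-76.62, 256.62], [0, 156.53], [-152.29, 152.29]. Speed limits (degrees/s): [136.94, 136.94, 159.86, 180, 180, 180].

### API

Orientations are given as [roll, pitch, yaw] about the fixed x, y, z axes, in that order (R = Rz(yaw) Ry(pitch) Rx(roll)).
In Python, from bench import r, vision gives the robot as it stands.
- The arm moves only by the tool step_arm, never from a script. Its argument "targets" is a list that holds one entry, the list of rows, each a list of 6 numbers: the shift along the world's x, y, z in mm, then the turn, a rotation vector about the world's x, y, z in rad. In form: [[[x, y, z, rx, ry, rz], ...]]. A call has 1 to 12 rows; each row is the pose to reach, as a shift and turn from the pose commanded when the call began; what a row does not reach only later rows make up. A row lasts 1/12 s, in which the tool goes at most 41.7 mm and 7.16 degrees, less where a joint would pass 70% of its speed; a pose out of reach is approached as far as the arm can. A call with a gripper value outside its range is refused whole. "fingers" is the gripper's target within -1 to 1 (shut at 1, half-way at 0, fully open at -1), set as the call begins (left out, the last holds). The fingers move at their own pace and stop on an object; "newtons" is the grip in N (left out, the last holds). Time passes only in rows, so rows that repeat a pose let the fingers close. It gives the time, the measured TCP pose, the force, the opening and the grip force at its end, in the units of the state.
- r.sense(): the state, without advancing time (a new reading comes with each control period).
- vision.snapshot(name): name is "scene" or "top" or "wrist"; returns a dict with "img" (420x560x3 uint8, blue, green, red), "mtx" (3x3 intrinsics, pixels), "D" ([k1, k2, p1, p2, k3] as OpenCV has them; the pictures are not rectified), "eye" and "attitude" of the camera in the world. Camera axes: x right, y up, looking along -z (the intrinsics and any distortion apply to the point x, -y, -z); pixel columns grow to the right and rows downward; lengths in mm; the calibration is good to about 2 mm. A picture is of the moment at which its call begins. There is no depth.
- r.hand_in(): hands the job in; it is judged then, once.
The state is a dict: "time": time; "joint_pos": joint angles; "qd": joint speeds; "joint_efforts": joint torques, N m; "tool_pos": TCP position; "tcp_rot": TCP orientation; "ft_force": force on the tool from outside, world axes, zero at the start; "wrist_torque": the same for the moment, N m; "finger_gap": finger opening in mm; "grip_force": force on a finger pad.
Only numpy, scipy, OpenCV 4.12 (cv2) and the standard library are available. Lean on these libraries where they do the work, as an engineer would, in place of code of your own. Each camera call takes 0.05 s, during which the arm holds its last target. There are 200 camera calls.

## Working session

There is one attempt and no reset: what is moved stays moved. The work goes in short steps, Python scripts to look and compute and a tool call to move; the robot and the scene stay as the last step left them, time stands still between calls to the robot, and variables do not carry over. Pictures are saved under pics/ and viewed, at most 10 in all, crops included, and the job is handed in when it is done.

Besides the shell and the picture viewer there is one more tool, called after ">>>" by a JSON object that holds its "op" and its "data", one argument or row to a line. step_arm: Moves the arm, as the interface text tells. Its arguments: {"type":"object","properties":{"targets":{"type":"array"},"fingers":{"type":"number"},"newtons":{"type":"number"}},"required":["targets"]}

```bash
mkdir -p pics; ls; python3 - <<'E'
from bench import r, vision
import cv2
for n in ("scene","top"):
    s=vision.snapshot(n); cv2.imwrite(f"pics/{n}0.png",s["img"]); print(n,s["mtx"],s["D"],s["eye"],s["attitude"])
print(r.sense())
E
```

```text
pics
scene [[440.56828742   0.         276.57537127]
 [  0.         440.56828742 207.44352373]
 [  0.           0.           1.        ]] [-0.04071638  0.          0.          0.          0.        ] [ 871.74652566 -672.11409762  931.00702388] [46.02904289 -1.11351891 28.32891495]
top [[508.31815153   0.         271.26552048]
 [  0.         508.31815153 213.0191007 ]
 [  0.           0.           1.        ]] [-0.10645004  0.          0.          0.          0.        ] [ 415.23143186   36.81496555 1362.15712337] [  4.97148761  -0.492089   -89.60364354]
{'time': 0.1, 'joint_pos': array([ 6.21433871e+01,  7.51125763e+00,  8.53225753e+01,  1.20662873e-03,
        8.72605848e+01, -4.89345394e+00]), 'qd': array([-0.03459548, -0.05998996, -0.2779406 ,  0.02509009, -0.03207109,
       -0.02727742]), 'joint_efforts': array([ 2.23726223e-03, -5.70955718e+01, -5.01937652e+01, -1.76383865e-04,
        8.34000675e-03, -7.11777398e-05]), 'tool_pos': array([233.85033194, 552.0666246 , 252.34877223]), 'tcp_rot': array([-1.79906029e+02, -9.25488004e-03,  1.57036775e+02]), 'ft_force': array([-0.30101275,  0.04880409, -0.16050466]), 'wrist_torque': array([ 0.05480998, -0.00334997, -0.02567792]), 'grip_force': 0.0, 'finger_gap': 84.86216715962988}
```

View pics/scene0.png

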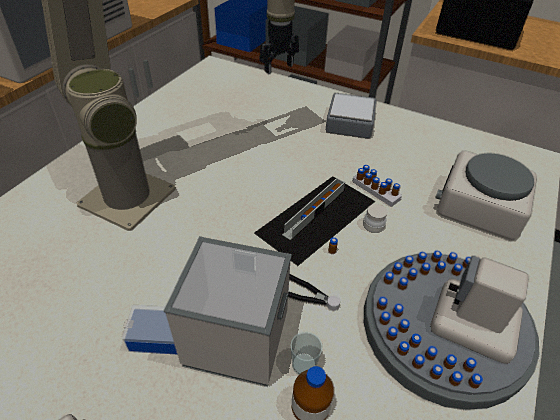

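View pics/top0.png

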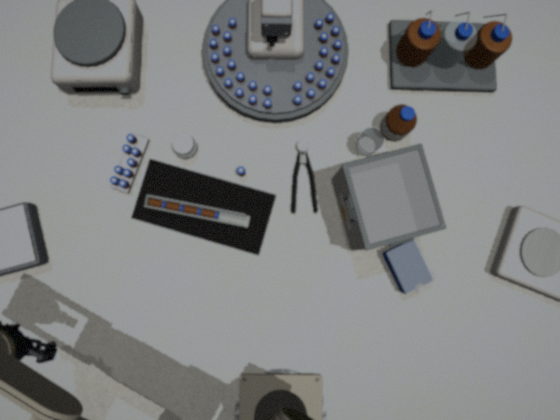

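The scene view shows the chute on its mat at about (313,208) and the bin at about (235,310). The top view shows the nose at (249,220), its rear at (146,201), the bin's lid corners at (334,167), (421,146), (444,230), (365,249), and the crimper between them at about (303,185). I'll enlarge both views.

```bash
python3 - <<'E'
import cv2
a=cv2.imread("pics/top0.png")[125:305,125:455]; cv2.imwrite("pics/topc.png",cv2.resize(a,None,fx=2.4,fy=2.4,interpolation=cv2.INTER_CUBIC))
a=cv2.imread("pics/scene0.png")[170:390,120:360]; cv2.imwrite("pics/scenec.png",cv2.resize(a,None,fx=2.7,fy=2.7,interpolation=cv2.INTER_CUBIC))
E
```

```text
(no output)
```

View pics/topc.png

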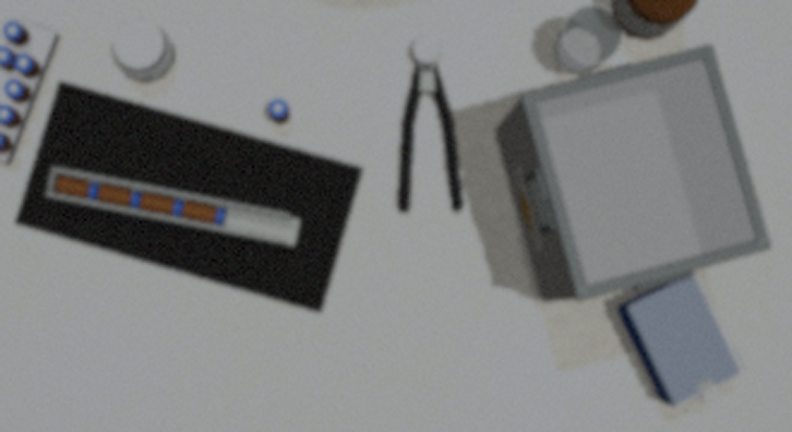

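View pics/scenec.png

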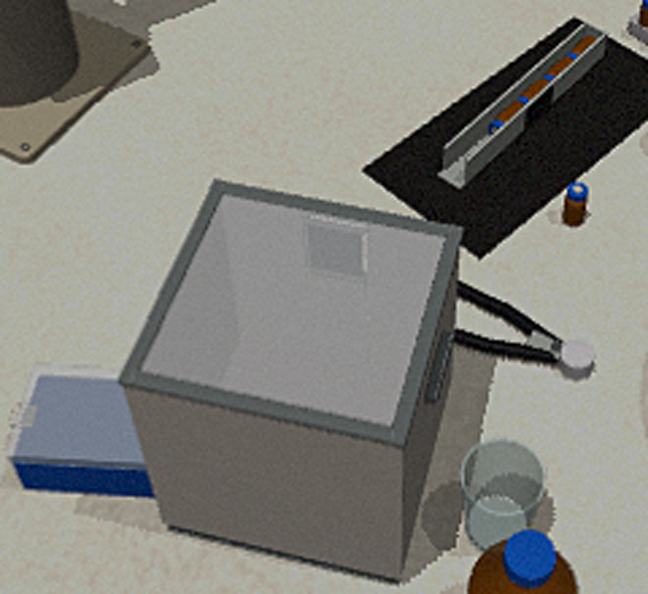

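Enlarged, the chute's rear corners sit at (52,167) and (47,198) in the top crop and its nose at (300,218) and (296,247). The bin lid corners are at (525,95), (711,45), (770,243), (581,298). In the scene crop the lid corners are (462,230), (403,445), (122,382), (217,180).

```bash
cat > h.py <<'E'
import numpy as np, cv2
from scipy.spatial.transform import Rotation as R
from scipy.optimize import least_squares
def cam(s):
    A=R.from_euler('xyz',s["attitude"],degrees=True).as_matrix()@np.diag([1,-1,-1])
    return A,np.array(s["eye"]),np.array(s["mtx"]),np.array(s["D"])
def proj(s,P):
    A,e,K,D=cam(s); return cv2.projectPoints((np.atleast_2d(P)-e)@A,np.zeros(3),np.zeros(3),K,D)[0][:,0]
def onz(s,uv,z):
    A,e,K,D=cam(s); n=cv2.undistortPoints(np.array(uv,float).reshape(-1,1,2),K,D)[:,0]
    d=np.c_[n,np.ones(len(n))]@A.T; z=np.broadcast_to(z,len(n)); return e+d*((z-e[2])/d[:,2])[:,None]
def pts(p,L): # p=x,y,z,yaw ; L local points
    return np.array(L)@R.from_euler('z',p[3]).as_matrix().T+p[:3]
E
python3 - <<'E'
from bench import r, vision
from h import *
t=vision.snapshot("top"); s=vision.snapshot("scene")
T=np.array([(525,95),(711,45),(770,243),(581,298)])/2.4+125
S=np.array([(462,230),(403,445),(122,382),(217,180)])/2.7+[120,170]
w=onz(t,T,228); print(w.round(0))
d=w[1]-w[0]; y0=np.arctan2(d[1],d[0])
for k in(0,):
  L=[(-95,100,208),(95,100,208),(95,-100,208),(-95,-100,208)]
  f=lambda p:np.r_[(proj(t,pts(p,L))-T).ravel(),(proj(s,pts(p,L))-S).ravel()]
  q=least_squares(f,[*w.mean(0)[:2],20,y0]); print("bin",q.x,np.degrees(q.x[3]),q.fun.round(1))
C=np.array([(52,167),(47,198),(300,218),(296,247)])/2.4+125
c=onz(t,C,[39,39,5,5]); print("chute corners",c.round(0)); a=c[:2].mean(0);b=c[2:].mean(0);d=b-a
print("len",np.linalg.norm(d[:2]),"yaw",np.degrees(np.arctan2(d[1],d[0])),"mid",b-d/np.linalg.norm(d[:2])*140)
M=np.array([(61,84),(361,168),(321,311),(17,222)])/2.4+125
m=onz(t,M,3);print("mat",m.round(0),m.mean(0),np.degrees(np.arctan2(*(m[1]-m[0])[1::-1])))
print("wrist",{k:v for k,v in vision.snapshot("wrist").items() if k!="img"})
E
```

```text
[[ 626. -136.  228.]
 [ 676. -316.  228.]
 [ 487. -369.  228.]
 [ 434. -187.  228.]]
bin [ 558.03577603 -250.91392249   18.02113694   -1.30264408] -74.63600789685546 [-1.5 -1.5 -0.3 -1.2 -0.2  0.1 -0.9 -0.9 -0.7 -0.4 -0.5 -0.  -1.5  0.1
 -1.2  0.8]
chute corners [[577. 355.  39.]
 [542. 359.  39.]
 [525.  83.   5.]
 [493.  87.   5.]]
len 276.61905382990034 yaw -100.4915348087099 mid [534.6398445  222.59856071  22.20778064]
mat [[676. 356.   3.]
 [582.  15.   3.]
 [422.  59.   3.]
 [519. 401.   3.]] [549.70921556 207.75924196   3.        ] -105.35219017070654
wrist {'mtx': array([[341.36197671,   0.        , 276.93911011],
       [  0.        , 341.36197671, 208.49449045],
       [  0.        ,   0.        ,   1.        ]]), 'D': array([-0.00199624,  0.        ,  0.        ,  0.        ,  0.        ]), 'eye': array([162.84019316, 581.93675024, 372.13562765]), 'attitude': array([-1.76936426e+01,  3.14625287e-02,  6.70519057e+01])}
```

>>> {"op": "step_arm", "data": {
  "targets": [
    [[303, -318, -70, 0, 0, -1.353], [303, -318, -70, 0, 0, -1.353], [303, -318, -70, 0, 0, -1.353], [303, -318, -70, 0, 0, -1.353], [303, -318, -70, 0, 0, -1.353], [303, -318, -70, 0, 0, -1.353], [303, -318, -70, 0, 0, -1.353], [303, -318, -70, 0, 0, -1.353], [303, -318, -70, 0, 0, -1.353], [303, -318, -70, 0, 0, -1.353], [303, -318, -70, 0, 0, -1.353], [303, -318, -70, 0, 0, -1.353]]
  ]
}}

```text
time: 1.25
tool_pos: [539.7, 229.7, 181.8]
tcp_rot: [180.0, 0.1, 78.9]
ft_force: [0.4, -0.8, -0.2]
finger_gap: 85.4
grip_force: 0.0
```

>>> {"op": "step_arm", "data": {
  "targets": [
    [[0, 0, 0, 0, 0, 0], [0, 0, 0, 0, 0, 0], [0, 0, 0, 0, 0, 0]]
  ]
}}

```text
time: 1.5
tool_pos: [536.5, 235.4, 183.5]
tcp_rot: [-180.0, -0.0, 79.6]
ft_force: [0.5, 0.9, 1.0]
finger_gap: 85.5
grip_force: 0.0
```

```bash
python3 - <<'E'
from bench import r, vision
import cv2
s=vision.snapshot("wrist"); cv2.imwrite("pics/w1.png",cv2.resize(s["img"],None,fx=1.42,fy=1.42,interpolation=cv2.INTER_CUBIC))
import pickle; pickle.dump(s,open("w1.pkl","wb"))
q=r.sense(); print(q["time"],q["tool_pos"],q["tcp_rot"],q["joint_pos"],s["eye"],s["attitude"])
E
```

```text
1.55 [536.45851812 235.62439895 183.59898022] [ 1.79990465e+02 -2.54456042e-02  7.96562020e+01] [1.86886972e+01 7.70129451e+00 9.23749417e+01 1.78980452e-02
 7.99030785e+01 2.90293627e+01] [550.77467623 311.09128291 303.02206451] [-17.60911193  -0.0439661  -10.34283994]
```

View pics/w1.png

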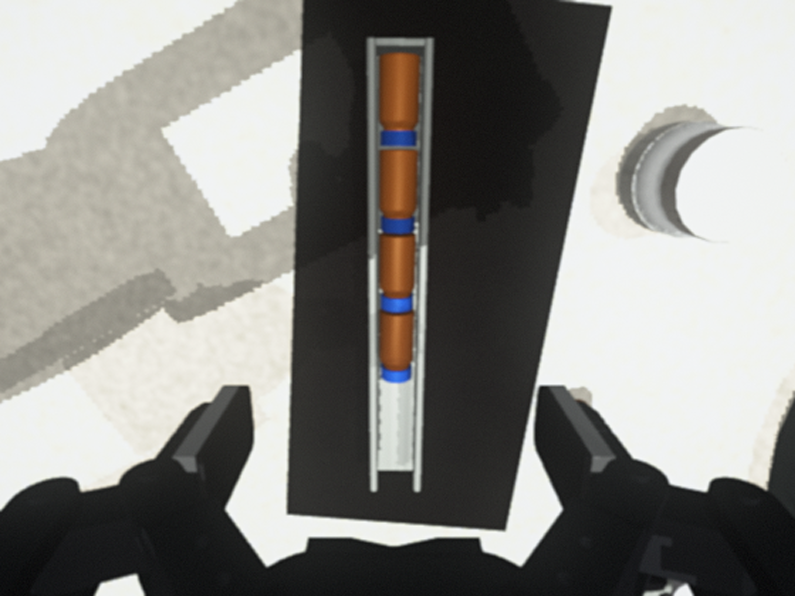

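The wrist view shows the chute straight ahead. The rear top edge runs (368–433, 39), the wall fronts are at (374,491) and (418,491), and the floor tip is at row 470.

```bash
python3 - <<'E'
from h import *; import pickle
s=pickle.load(open("w1.pkl","rb"))
U=np.array([(368,39),(433,39),(373.5,491),(418.5,491),(380,470),(413,470)])/1.42
c=onz(s,U,[39,39,39,39,6,6]);print(c.round(1))
a=c[:2].mean(0);b=c[2:4].mean(0);d=(b-a)[:2];L=np.linalg.norm(d)
print(L,"(266)",np.linalg.norm(c[0]-c[1]),np.linalg.norm(c[2]-c[3]),"yaw",np.degrees(np.arctan2(d[1],d[0])),"mid",a[:2]+d/L*136+ (L-266)/2*d/L, "tip",c[4:].mean(0))
E
```

```text
[[547.5 360.7  39. ]
 [578.8 355.   39. ]
 [499.1  99.1  39. ]
 [528.1  93.8  39. ]
 [500.8  89.8   6. ]
 [524.4  85.4   6. ]]
266.01284660519946 (266) 31.8092065030223 29.489284725206495 yaw -100.71902183351361 mid [537.81762695 224.18413081] tip [512.61406708  87.60146223   6.        ]
```

>>> {"op": "step_arm", "data": {
  "targets": [
    [[3, 2, -40, -0.172, 0.032, 0], [3, 2, -75, -0.172, 0.032, 0], [3, 2, -105, -0.172, 0.032, 0], [3, 2, -130, -0.172, 0.032, 0], [3, 2, -147, -0.172, 0.032, 0], [3, 2, -154, -0.172, 0.032, 0], [3, 2, -154, -0.172, 0.032, 0], [3, 2, -154, -0.172, 0.032, 0]]
  ]
}}

```text
time: 2.22
tool_pos: [540.2, 237.2, 30.2]
tcp_rot: [180.0, 10.0, 79.6]
ft_force: [0.0, -0.0, -0.2]
finger_gap: 85.5
grip_force: 0.0
```

>>> {"op": "step_arm", "data": {
  "targets": [
    [[0, 0, 0, 0, 0, 0], [0, 0, 0, 0, 0, 0], [0, 0, 0, 0, 0, 0], [0, 0, 0, 0, 0, 0], [0, 0, 0, 0, 0, 0], [0, 0, 0, 0, 0, 0], [0, 0, 0, 0, 0, 0], [0, 0, 0, 0, 0, 0]]
  ],
  "fingers": 1,
  "newtons": 110
}}

```text
time: 2.88
tool_pos: [541.0, 236.9, 30.6]
tcp_rot: [179.9, 10.0, 79.5]
ft_force: [-0.8, 0.8, 6.3]
finger_gap: 32.5
grip_force: 110.6
```

>>> {"op": "step_arm", "data": {
  "targets": [
    [[0, 0, 5, 0, 0, 0], [0, 0, 15, 0, 0, 0], [0, 0, 30, 0, 0, 0], [0, 0, 48, 0, 0, 0], [0, 0, 68, 0, 0, 0], [0, 0, 88, 0, 0, 0], [0, 0, 108, 0, 0, 0], [0, 0, 128, 0, 0, 0], [0, 0, 146, 0, 0, 0], [0, 0, 160, 0, 0, 0], [0, 0, 168, 0, 0, 0], [0, 0, 171, 0, 0, 0]]
  ]
}}

```text
time: 3.88
tool_pos: [540.8, 236.7, 202.6]
tcp_rot: [179.9, 9.9, 79.5]
ft_force: [0.4, 0.1, -2.3]
finger_gap: 32.3
grip_force: 109.6
```

>>> {"op": "step_arm", "data": {
  "targets": [
    [[-1, -4, 0, 0, 0, 0.01], [-4, -13, 0, 0, 0, 0.03], [-9, -27, 0, 0, 0, 0.07], [-15, -46, 0, 0, 0, 0.12], [-22, -67, 0, 0, 0, 0.17], [-30, -90, 0, 0, 0, 0.23], [-38, -114, 0, 0, 0, 0.28], [-45, -137, 0, 0, 0, 0.33], [-52, -159, 0, 0, 0, 0.38], [-57, -176, 0, 0, 0, 0.42], [-61, -187, 0, 0, 0, 0.445], [-63, -193, 0, 0, 0, 0.454]]
  ]
}}

```text
time: 4.88
tool_pos: [475.4, 41.9, 198.6]
tcp_rot: [-179.8, 10.0, 105.6]
ft_force: [-0.1, -0.4, -3.6]
finger_gap: 32.0
grip_force: 109.8
```

>>> {"op": "step_arm", "data": {
  "targets": [
    [[0, 0, 0, 0, 0, 0], [0, 0, 0, 0, 0, 0], [0, 0, 0, 0, 0, 0], [0, 0, 0, 0, 0, 0]]
  ]
}}

```text
time: 5.22
tool_pos: [477.2, 44.1, 200.1]
tcp_rot: [-180.0, 10.0, 105.6]
ft_force: [0.3, -0.0, -3.9]
finger_gap: 31.9
grip_force: 109.8
```

```bash
python3 - <<'E'
from bench import r, vision
import cv2,pickle,numpy as np
s=vision.snapshot("wrist"); t=vision.snapshot("top"); c=vision.snapshot("scene")
pickle.dump((s,t,c),open("w2.pkl","wb"))
q=r.sense(); print({k:np.round(v,2) for k,v in q.items()})
a=cv2.resize(t["img"][150:270,200:370],None,fx=2.35,fy=2.35,interpolation=cv2.INTER_CUBIC)
b=cv2.resize(s["img"],None,fx=.714,fy=.714)[:282]
d=cv2.resize(c["img"][190:310,180:350],None,fx=2.35,fy=2.35,interpolation=cv2.INTER_CUBIC)
h=np.zeros((600,800,3),np.uint8);h[:282,:399]=a;h[:282,400:800]=b[:,:400];h[300:582,:399]=d
cv2.imwrite("pics/w2.png",h)
E
```

```text
{'time': np.float64(5.37), 'joint_pos': array([  6.18, -10.71, 109.24, -10.04,  79.99,  -7.76]), 'qd': array([-0.24, -0.25,  0.09, -0.1 , -0.07,  0.25]), 'joint_efforts': array([-3.000e-02, -4.119e+01, -5.120e+01, -1.440e+00, -1.900e-01,
        1.000e-02]), 'tool_pos': array([477.2 ,  44.01, 200.18]), 'tcp_rot': array([-179.98,   10.02,  105.57]), 'ft_force': array([-0.28, -0.2 , -2.95]), 'wrist_torque': array([0.15, 0.06, 0.04]), 'grip_force': np.float64(109.78), 'finger_gap': np.float64(32.72)}Traceback (most recent call last):
  File "<stdin>", line 9, in <module>
ValueError: could not broadcast input array from shape (282,400,3) into shape (282,399,3)
```

```bash
python3 - <<'E'
import cv2,pickle,numpy as np
s,t,c=pickle.load(open("w2.pkl","rb"))
f=lambda i,f:cv2.resize(i,None,fx=f,fy=f,interpolation=cv2.INTER_CUBIC)
a=f(t["img"][150:250,230:430],4)   # 800x400
d=f(c["img"][200:300,190:330],4)   # 560x400
cv2.imwrite("pics/w2.png",np.hstack([f(t["img"][160:300,250:350],4),f(c["img"][190:330,195:295],4)]))
E
```

```text
(no output)
```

View pics/w2.png

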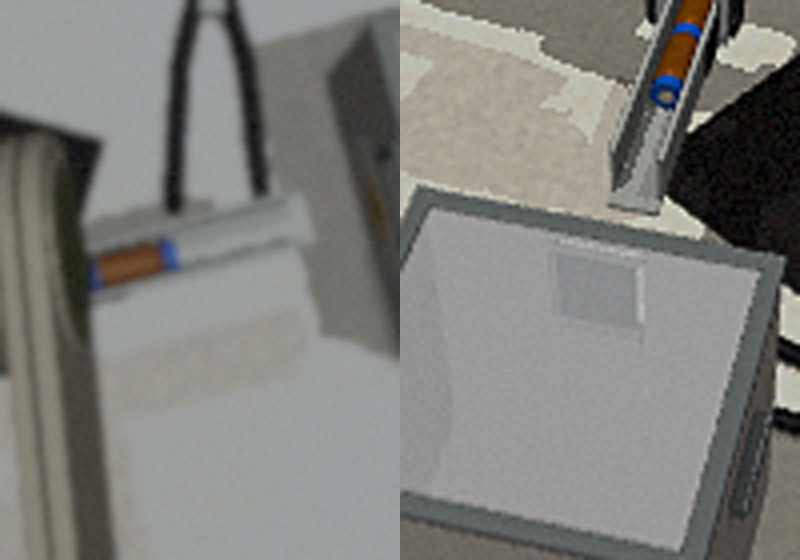

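The chute is held in front of the port. In the top crop (origin (250,160), scale 4) the nose corners are at (300,198) and (316,245). In the scene crop (origin (195,190)) they are at (210,205) and (257,213). Through the lid the flap's top corners are at about (153,243) and (245,258), and its bottom corners at about (158,320) and (241,330).

```bash
python3 - <<'E'
from h import *; import pickle
w,t,s=pickle.load(open("w2.pkl","rb"))
p=[477.2,44.0,200.2-27.6,np.radians(-74.55)]
N=pts(p,[(153,15,0),(153,-15,0)])
print("nose pred",N.round(1))
print("top", (proj(t,N)).round(1),"obs",[(325,209.5),(329,221.2)]); print("scene",proj(s,N).round(1),"obs",[(247.5,241.2),(259.3,243.2)])
b=[558.0,-250.9,18,np.radians(-74.64)]
F=pts(b,[(-87,-22.5,192),(-87,22.5,192),(-87,-22.5,135),(-87,22.5,135)])
print("flap scene",proj(s,F).round(1)); print("obs",np.array([(153,243),(245,258),(158,320),(241,330)])/4+[195,190])
T=np.array([(525,95),(711,45),(770,243),(581,298)])/2.4+125
S=np.array([(462,230),(403,445),(122,382),(217,180)])/2.7+[120,170]
L=[(-95,100,208),(95,100,208),(95,-100,208),(-95,-100,208)]
# camera shifts estimated from the known nose
ob=np.array([(325,209.5),(329,221.2)]);os=np.array([(247.5,241.2),(259.3,243.2)])
dt=(ob-proj(t,N)).mean(0);ds=(os-proj(s,N)).mean(0);print(dt,ds)
f=lambda p:np.r_[(proj(t,pts(p,L))+dt-T).ravel(),(proj(s,pts(p,L))+ds-S).ravel()]
q=least_squares(f,b);print(q.x,np.degrees(q.x[3]),q.fun.round(1))
E
```

```text
nose pred [[ 532.4  -99.5  172.6]
 [ 503.5 -107.5  172.6]]
top [[325.1 207.7]
 [328.5 219.9]] obs [(325, 209.5), (329, 221.2)]
scene [[258.3 244.1]
 [245.6 241.7]] obs [(247.5, 241.2), (259.3, 243.2)]
flap scene [[233.1 251.8]
 [253.5 255.7]
 [234.4 268.5]
 [253.9 272.3]]
obs [[233.25 250.75]
 [256.25 254.5 ]
 [234.5  270.  ]
 [255.25 272.5 ]]
[0.1811885  1.55348847] [ 1.43685441 -0.69404056]
[ 558.68111486 -252.40232589   18.09805557   -1.30254908] -74.63056506390845 [-0.7 -0.2  0.5  0.1  0.6  1.3 -0.   0.4  0.7 -0.5  0.9  0.  -0.3  0.1
  0.1  0.7]
```

>>> {"op": "step_arm", "data": {
  "targets": [
    [[0, -2, -1, 0, 0, 0], [2, -7, -3, 0, 0, 0], [4, -14, -6, 0, 0, 0], [6, -22, -9, 0, 0, 0], [8, -30, -12, 0, 0, 0], [10, -38, -14, 0, 0, 0], [12, -44, -16, 0, 0, 0], [13, -47, -16.5, 0, 0, 0], [13, -48, -16.5, 0, 0, 0], [13, -48, -16.5, 0, 0, 0], [13, -48, -16.5, 0, 0, 0]]
  ]
}}

```text
time: 6.28
tool_pos: [490.1, -4.4, 183.9]
tcp_rot: [180.0, 10.0, 105.5]
ft_force: [0.4, 0.2, -2.7]
finger_gap: 31.9
grip_force: 109.8
```

```bash
python3 - <<'E'
from bench import r, vision
import cv2,pickle,numpy as np
t=vision.snapshot("top"); c=vision.snapshot("scene"); pickle.dump((t,c),open("w3.pkl","wb"))
q=r.sense(); print({k:np.round(q[k],2) for k in("tool_pos","tcp_rot","ft_force","wrist_torque")})
f=lambda i,f:cv2.resize(i,None,fx=f,fy=f,interpolation=cv2.INTER_CUBIC)
cv2.imwrite("pics/w3.png",np.hstack([f(t["img"][160:250,290:370],5),f(c["img"][210:300,220:300],5)]))
E
```

```text
{'tool_pos': array([490.15,  -4.25, 183.99]), 'tcp_rot': array([179.99,  10.02, 105.54]), 'ft_force': array([-0.33, -0.15, -4.15]), 'wrist_torque': array([ 0.18, -0.03, -0.04])}
```

View pics/w3.png

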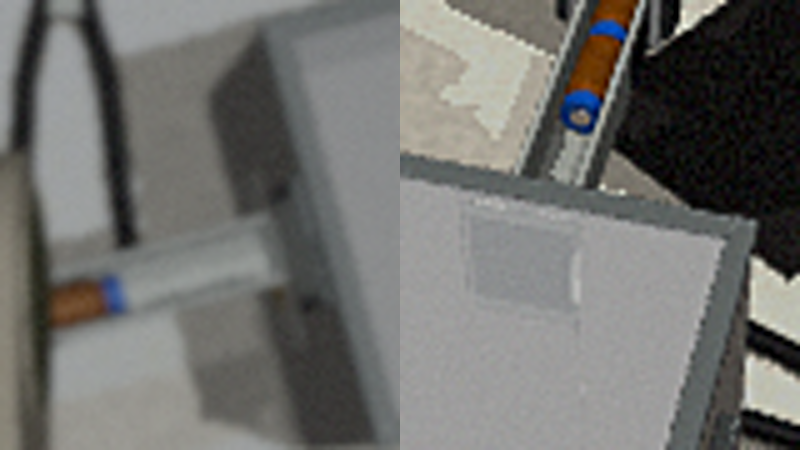

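The top crop shows the port's sill ends at (278,190) and (312,303), mid (295,246). The chute axis extends to (295,247), so they line up. I'll push in slowly.

>>> {"op": "step_arm", "data": {
  "targets": [
    [[1, -2, 0, 0, 0, 0], [2, -6, 0, 0, 0, 0], [3, -10, 0, 0, 0, 0], [4, -14, 0, 0, 0, 0], [5, -17, 0, 0, 0, 0], [5.3, -19.3, 0, 0, 0, 0], [5.3, -19.3, 0, 0, 0, 0]]
  ]
}}

```text
time: 6.97
tool_pos: [495.4, -24.3, 183.8]
tcp_rot: [-180.0, 10.0, 105.5]
ft_force: [-0.7, 2.3, -3.6]
finger_gap: 32.2
grip_force: 109.8
```

>>> {"op": "step_arm", "data": {
  "targets": [
    [[1, -2, 0, 0, 0, 0], [2, -6, 0, 0, 0, 0], [3, -10, 0, 0, 0, 0], [4, -14, 0, 0, 0, 0], [5, -17, 0, 0, 0, 0], [5.3, -19.3, 0, 0, 0, 0], [5.3, -19.3, 0, 0, 0, 0]]
  ]
}}

```text
time: 7.55
tool_pos: [500.3, -43.1, 183.0]
tcp_rot: [-179.9, 9.9, 105.5]
ft_force: [-0.9, 3.1, -6.8]
finger_gap: 32.1
grip_force: 109.5
```

>>> {"op": "step_arm", "data": {
  "targets": [
    [[1, -2, 0, 0, 0, 0], [2, -6, 0, 0, 0, 0], [3, -10, 0, 0, 0, 0], [4, -14, 0, 0, 0, 0], [5, -17, 0, 0, 0, 0], [5.3, -19.3, 0, 0, 0, 0], [5.3, -19.3, 0, 0, 0, 0], [5.3, -19.3, 0, 0, 0, 0], [5.3, -19.3, 0, 0, 0, 0]]
  ]
}}

```text
time: 8.3
tool_pos: [505.8, -62.7, 183.6]
tcp_rot: [-180.0, 10.0, 105.5]
ft_force: [0.2, 0.2, -8.3]
finger_gap: 32.3
grip_force: 109.7
```

```bash
python3 - <<'E'
from bench import r
import numpy as np
for i in range(3):
  q=r.sense(); print({k:np.round(q[k],2) for k in("time","tool_pos","tcp_rot","ft_force","wrist_torque")})
E
```

```text
{'time': np.float64(8.3), 'tool_pos': array([505.81, -62.66, 183.61]), 'tcp_rot': array([-179.97,   10.03,  105.51]), 'ft_force': array([ 0.19,  0.19, -8.29]), 'wrist_torque': array([ 0.91,  0.3 , -0.04])}
{'time': np.float64(8.3), 'tool_pos': array([505.81, -62.66, 183.61]), 'tcp_rot': array([-179.97,   10.03,  105.51]), 'ft_force': array([ 0.19,  0.19, -8.29]), 'wrist_torque': array([ 0.91,  0.3 , -0.04])}
{'time': np.float64(8.3), 'tool_pos': array([505.81, -62.66, 183.61]), 'tcp_rot': array([-179.97,   10.03,  105.51]), 'ft_force': array([ 0.19,  0.19, -8.29]), 'wrist_torque': array([ 0.91,  0.3 , -0.04])}
```

>>> {"op": "step_arm", "data": {
  "targets": [
    [[0, 0, -1, 0, 0, 0], [0, 0, -2, 0, 0, 0], [0, 0, -3, 0, 0, 0], [0, 0, -4, 0, 0, 0], [0, 0, -4, 0, 0, 0]]
  ]
}}

```text
time: 8.72
tool_pos: [506.0, -62.3, 179.6]
tcp_rot: [-180.0, 10.0, 105.5]
ft_force: [0.0, 2.8, -6.6]
finger_gap: 32.2
grip_force: 109.9
```

>>> {"op": "step_arm", "data": {
  "targets": [
    [[0, 0, -0.5, 0, 0, 0], [0, 0, -1, 0, 0, 0], [0, 0, -1, 0, 0, 0]]
  ]
}}

```text
time: 8.97
tool_pos: [506.0, -62.4, 178.8]
tcp_rot: [180.0, 10.0, 105.5]
ft_force: [-1.0, 2.1, -6.7]
finger_gap: 32.1
grip_force: 109.9
```

>>> {"op": "step_arm", "data": {
  "targets": [
    [[0, 0, -0.5, 0, 0, 0], [0, 0, -0.8, 0, 0, 0], [0, 0, -0.8, 0, 0, 0]]
  ]
}}

```text
time: 9.22
tool_pos: [506.0, -62.4, 178.0]
tcp_rot: [-180.0, 10.0, 105.5]
ft_force: [0.3, 3.3, -6.6]
finger_gap: 31.9
grip_force: 109.9
```

>>> {"op": "step_arm", "data": {
  "targets": [
    [[0, 0, -0.4, 0, 0, 0], [0, 0, -0.6, 0, 0, 0], [0, 0, -0.6, 0, 0, 0]]
  ]
}}

```text
time: 9.47
tool_pos: [506.0, -62.5, 177.4]
tcp_rot: [-180.0, 10.0, 105.5]
ft_force: [-0.7, 2.4, -6.4]
finger_gap: 32.6
grip_force: 109.9
```

>>> {"op": "step_arm", "data": {
  "targets": [
    [[0, 0, -0.4, 0, 0, 0], [0, 0, -0.6, 0, 0, 0], [0, 0, -0.6, 0, 0, 0]]
  ]
}}

```text
time: 9.72
tool_pos: [506.0, -62.4, 176.7]
tcp_rot: [-180.0, 10.0, 105.5]
ft_force: [0.1, 2.7, -5.3]
finger_gap: 32.1
grip_force: 109.9
```

>>> {"op": "step_arm", "data": {
  "targets": [
    [[0, 0, -0.4, 0, 0, 0], [0, 0, -0.6, 0, 0, 0], [0, 0, -0.6, 0, 0, 0]]
  ]
}}

```text
time: 9.97
tool_pos: [505.9, -62.4, 176.1]
tcp_rot: [-180.0, 10.0, 105.5]
ft_force: [-1.8, 2.3, -6.2]
finger_gap: 32.5
grip_force: 110.0
```

```bash
cat > s.py <<'E'
from bench import r
import numpy as np
q=r.sense(); print({k:np.round(q[k],2) for k in("time","tool_pos","tcp_rot","ft_force","wrist_torque")})
E
python3 s.py
```

```text
{'time': np.float64(9.97), 'tool_pos': array([505.93, -62.43, 176.12]), 'tcp_rot': array([-179.98,   10.02,  105.53]), 'ft_force': array([-1.81,  2.34, -6.19]), 'wrist_torque': array([ 0.89,  0.19, -0.02])}
```

>>> {"op": "step_arm", "data": {
  "targets": [
    [[0, 0, -0.3, 0, 0, 0], [0, 0, -0.5, 0, 0, 0], [0, 0, -0.5, 0, 0, 0]]
  ]
}}

```text
time: 10.22
tool_pos: [506.0, -62.4, 175.7]
tcp_rot: [-180.0, 10.0, 105.5]
ft_force: [-0.8, 3.1, -5.4]
finger_gap: 32.3
grip_force: 110.0
```

>>> {"op": "step_arm", "data": {
  "targets": [
    [[0, 0, -0.3, 0, 0, 0], [0, 0, -0.5, 0, 0, 0], [0, 0, -0.5, 0, 0, 0]]
  ]
}}

```text
time: 10.47
tool_pos: [506.0, -62.5, 175.3]
tcp_rot: [-180.0, 10.0, 105.5]
ft_force: [-0.3, 2.4, -4.9]
finger_gap: 32.5
grip_force: 110.1
```

```bash
python3 s.py
```

```text
{'time': np.float64(10.47), 'tool_pos': array([506.05, -62.51, 175.3 ]), 'tcp_rot': array([-180.  ,   10.04,  105.53]), 'ft_force': array([-0.29,  2.35, -4.91]), 'wrist_torque': array([ 0.76,  0.24, -0.03])}
```

>>> {"op": "step_arm", "data": {
  "targets": [
    [[0, 0, -0.3, 0, 0, 0], [0, 0, -0.4, 0, 0, 0], [0, 0, -0.4, 0, 0, 0]]
  ]
}}

```text
time: 10.72
tool_pos: [506.1, -62.5, 175.0]
tcp_rot: [180.0, 10.0, 105.5]
ft_force: [-1.9, 2.5, -3.4]
finger_gap: 32.7
grip_force: 110.3
```

>>> {"op": "step_arm", "data": {
  "targets": [
    [[0, 0, -0.3, 0, 0, 0], [0, 0, -0.4, 0, 0, 0], [0, 0, -0.4, 0, 0, 0]]
  ]
}}

```text
time: 10.97
tool_pos: [506.2, -62.5, 174.8]
tcp_rot: [180.0, 10.0, 105.5]
ft_force: [-2.1, 2.8, -1.4]
finger_gap: 31.9
grip_force: 110.4
```

```bash
python3 s.py
```

```text
{'time': np.float64(10.97), 'tool_pos': array([506.16, -62.5 , 174.75]), 'tcp_rot': array([179.98,  10.05, 105.52]), 'ft_force': array([-2.07,  2.79, -1.42]), 'wrist_torque': array([ 0.48,  0.3 , -0.14])}
```

>>> {"op": "step_arm", "data": {
  "targets": [
    [[0, 0, 0, 0, 0, 0], [0, 0, 0, 0, 0, 0], [0.2, -0.6, 1.8, 0.0168, 0.0046, 0], [0.3, -1.2, 3.6, 0.0336, 0.0092, 0], [0.5, -1.8, 5.4, 0.0505, 0.0139, 0], [0.67, -2.44, 7.18, 0.0673, 0.0185, 0], [0.67, -2.44, 7.18, 0.0673, 0.0185, 0], [0.67, -2.44, 7.18, 0.0673, 0.0185, 0]]
  ]
}}

```text
time: 11.63
tool_pos: [507.0, -65.6, 181.7]
tcp_rot: [180.0, 6.0, 105.5]
ft_force: [1.1, 0.2, -2.0]
finger_gap: 32.2
grip_force: 110.2
```

```bash
cat > tip.py <<'E'
import sys,numpy as np
from bench import r
q=r.sense(); L,h=float(sys.argv[2]) if len(sys.argv)>2 else 104,32.6
p=np.radians(q["tcp_rot"]); th=np.radians(10)-p[1]  # tool pitch 10 at level
u=np.array([.265,-.964,0]);v=np.array([.964,.265,0]);z=np.array([0,0,1.])
if len(sys.argv)>3: th=np.radians(float(sys.argv[3]))
f=np.array(q["ft_force"]);n=np.sin(th)*u+np.cos(th)*z; tau=q["wrist_torque"]@v
print("t",round(q["time"],2),np.round(q["tool_pos"],2),"rot",np.round(q["tcp_rot"],2),"th",np.degrees(th).round(2),"f",f.round(1),"fn",(f@n).round(2),"ft",round(f@(np.cos(th)*u-np.sin(th)*z),2),"tau",tau.round(2),"N~",(f@n+3.6*np.cos(th)+2.4).round(1))
d=np.radians(float(sys.argv[1]))
du=-L*(np.cos(th+d)-np.cos(th))+h*(np.sin(th+d)-np.sin(th));dz=L*(np.sin(th+d)-np.sin(th))+h*(np.cos(th+d)-np.cos(th))
print("next",np.round(np.r_[du*u+dz*z,d*v],4))
E
python3 tip.py 4
```

```text
t 11.63 [507.   -65.6  181.75] rot [179.96   6.04 105.46] th 3.96 f [ 1.1  0.2 -2. ] fn -2.03 ft 0.27 tau 0.06 N~ 4.0
next [ 0.7993 -2.9077  6.9838  0.0673  0.0185  0.    ]
```

>>> {"op": "step_arm", "data": {
  "targets": [
    [[0.2, -0.73, 1.75, 0.0168, 0.0046, 0], [0.4, -1.46, 3.5, 0.0336, 0.0092, 0], [0.6, -2.2, 5.24, 0.0505, 0.0139, 0], [0.8, -2.9, 6.98, 0.0673, 0.0185, 0], [0.8, -2.9, 6.98, 0.0673, 0.0185, 0], [0.8, -2.9, 6.98, 0.0673, 0.0185, 0]]
  ]
}}

```text
time: 12.13
tool_pos: [507.6, -68.2, 188.5]
tcp_rot: [180.0, 2.0, 105.5]
ft_force: [0.7, 0.9, -2.7]
finger_gap: 32.1
grip_force: 110.2
```

```bash
python3 tip.py 4
```

```text
t 12.13 [507.57 -68.24 188.55] rot [179.98   2.02 105.48] th 7.98 f [ 0.7  0.9 -2.7] fn -2.75 ft -0.26 tau 0.07 N~ 3.2
next [ 0.9272 -3.3729  6.755   0.0673  0.0185  0.    ]
```

>>> {"op": "step_arm", "data": {
  "targets": [
    [[0.23, -0.84, 1.65, 0.0168, 0.0046, 0], [0.46, -1.7, 3.3, 0.0336, 0.0092, 0], [0.7, -2.5, 4.95, 0.0505, 0.0139, 0], [0.93, -3.37, 6.6, 0.0673, 0.0185, 0], [0.93, -3.37, 6.6, 0.0673, 0.0185, 0], [0.93, -3.37, 6.6, 0.0673, 0.0185, 0]]
  ]
}}

```text
time: 12.63
tool_pos: [508.5, -71.6, 195.1]
tcp_rot: [180.0, -2.0, 105.5]
ft_force: [-0.1, 1.0, -2.1]
finger_gap: 32.6
grip_force: 110.2
```

```bash
python3 tip.py 4
```

```text
t 12.63 [508.5  -71.58 195.09] rot [179.97  -1.98 105.48] th 11.98 f [-0.1  1.  -2.1] fn -2.31 ft -0.52 tau 0.02 N~ 3.6
next [ 1.0499 -3.8192  6.4943  0.0673  0.0185  0.    ]
```

>>> {"op": "step_arm", "data": {
  "targets": [
    [[0.26, -0.95, 1.6, 0.0168, 0.0046, 0], [0.52, -1.9, 3.2, 0.0336, 0.0092, 0], [0.8, -2.86, 4.8, 0.0505, 0.0139, 0], [1.05, -3.82, 6.4, 0.0673, 0.0185, 0], [1.05, -3.82, 6.4, 0.0673, 0.0185, 0], [1.05, -3.82, 6.4, 0.0673, 0.0185, 0]]
  ]
}}

```text
time: 13.13
tool_pos: [509.6, -75.5, 201.4]
tcp_rot: [180.0, -6.0, 105.5]
ft_force: [0.8, -0.9, -3.8]
finger_gap: 32.3
grip_force: 110.0
```

```bash
python3 tip.py 4
```

```text
t 13.13 [509.56 -75.53 201.43] rot [179.97  -5.97 105.48] th 15.97 f [ 0.8 -0.9 -3.8] fn -3.39 ft 2.07 tau -0.24 N~ 2.5
next [ 1.167  -4.2452  6.2031  0.0673  0.0185  0.    ]
```

>>> {"op": "step_arm", "data": {
  "targets": [
    [[0, 0, 0, 0, 0, 0]]
  ]
}}

```text
time: 13.22
tool_pos: [509.5, -75.5, 201.4]
tcp_rot: [180.0, -5.9, 105.5]
ft_force: [1.3, -2.2, -4.0]
finger_gap: 31.9
grip_force: 110.1
```

```bash
python3 tip.py 4; python3 - <<'E'
from bench import r,vision
import cv2,pickle
q=r.sense();print(q["ft_force"],q["wrist_torque"])
c=vision.snapshot("scene");q=r.sense();print(q["ft_force"],q["wrist_torque"])
cv2.imwrite("pics/w4.png",cv2.resize(c["img"][170:320,180:330],None,fx=4,fy=4,interpolation=cv2.INTER_CUBIC))
E
```

```text
t 13.22 [509.52 -75.45 201.39] rot [179.97  -5.93 105.5 ] th 15.93 f [ 1.3 -2.2 -4. ] fn -3.2 ft 3.5 tau -0.33 N~ 2.7
next [ 1.1658 -4.241   6.2063  0.0673  0.0185  0.    ]
[ 1.27006095 -2.2313227  -4.03259667] [-0.30376931 -0.14329493 -0.00176387]
[ 0.71728949 -1.38118911 -4.97623644] [-0.36727405 -0.18272057  0.00945748]
```

View pics/w4.png

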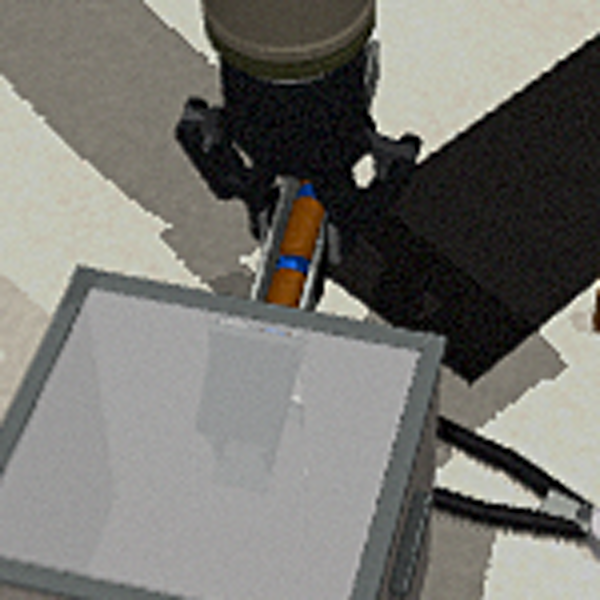

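The view shows the chute in the port with the flap lying on it, nose at (240,480), and the vials already sliding through at about 16°. I'll lower slightly and tip further.

>>> {"op": "step_arm", "data": {
  "targets": [
    [[0, 0, -0.4, 0, 0, 0], [0.29, -1.06, 1.1, 0.0168, 0.0046, 0], [0.58, -2.1, 2.65, 0.0336, 0.0092, 0], [0.87, -3.2, 4.2, 0.0505, 0.0139, 0], [1.17, -4.24, 5.75, 0.0673, 0.0185, 0], [1.17, -4.24, 5.75, 0.0673, 0.0185, 0]]
  ]
}}

```text
time: 13.77
tool_pos: [510.8, -79.7, 207.5]
tcp_rot: [179.9, -10.1, 105.5]
ft_force: [-0.6, 1.1, -4.0]
finger_gap: 32.4
grip_force: 110.2
```

```bash
cat > see.py <<'E'
from bench import vision
import numpy as np,cv2
for k in ("scene","wrist"):
    i=vision.snapshot(k)["img"]; cv2.imwrite(f"pics/last_{k}.png",i)
    h=cv2.cvtColor(i,cv2.COLOR_BGR2HSV)
    m=(cv2.inRange(h,(3,140,60),(18,255,255))|cv2.inRange(h,(108,170,60),(125,255,255)))
    if k=="scene": m[:,:220]=0;m[:180]=0;m[290:]=0;m[:,290:]=0
    n,_,st,ce=cv2.connectedComponentsWithStats(m); print(k,[(*c.round(),int(s[4])) for c,s in zip(ce[1:],st[1:]) if s[4]>12])
E
python3 tip.py 4;python3 see.py
```

```text
t 13.77 [510.82 -79.73 207.5 ] rot [179.94 -10.08 105.48] th 20.08 f [-0.6  1.1 -4. ] fn -4.18 ft 0.24 tau -0.01 N~ 1.6
next [ 1.2818 -4.6628  5.8717  0.0673  0.0185  0.    ]
scene [(np.float64(253.0), np.float64(232.0), 215)]
wrist [(np.float64(493.0), np.float64(52.0), 275), (np.float64(278.0), np.float64(99.0), 7521), (np.float64(476.0), np.float64(59.0), 28), (np.float64(278.0), np.float64(175.0), 1138), (np.float64(276.0), np.float64(228.0), 4229), (np.float64(276.0), np.float64(281.0), 670), (np.float64(275.0), np.float64(319.0), 2644), (np.float64(275.0), np.float64(359.0), 494), (np.float64(276.0), np.float64(374.0), 634)]
```

>>> {"op": "step_arm", "data": {
  "targets": [
    [[0, 0, -0.4, 0, 0, 0], [0.32, -1.16, 1.0, 0.0168, 0.0046, 0], [0.64, -2.3, 2.4, 0.0336, 0.0092, 0], [0.96, -3.5, 3.9, 0.0505, 0.0139, 0], [1.28, -4.66, 5.4, 0.0673, 0.0185, 0], [1.28, -4.66, 5.4, 0.0673, 0.0185, 0]]
  ]
}}

```text
time: 14.37
tool_pos: [512.1, -84.5, 212.9]
tcp_rot: [179.9, -14.1, 105.5]
ft_force: [0.2, 1.1, -1.3]
finger_gap: 32.5
grip_force: 110.4
```

```bash
python3 tip.py 3;python3 see.py
```

```text
t 14.37 [512.13 -84.46 212.89] rot [179.93 -14.07 105.49] th 24.07 f [ 0.2  1.1 -1.3] fn -1.59 ft -0.4 tau -0.09 N~ 4.1
next [ 1.0307 -3.7494  4.1751  0.0505  0.0139  0.    ]
scene []
wrist [(np.float64(481.0), np.float64(67.0), 231), (np.float64(465.0), np.float64(73.0), 19)]
```

>>> {"op": "step_arm", "data": {
  "targets": [
    [[0.34, -1.25, 1.3, 0.0168, 0.0046, 0], [0.7, -2.5, 2.6, 0.0336, 0.0092, 0], [1.03, -3.75, 3.95, 0.0505, 0.0139, 0], [1.03, -3.75, 3.95, 0.0505, 0.0139, 0], [1.03, -3.75, 3.95, 0.0505, 0.0139, 0], [1.03, -3.75, 3.95, 0.0505, 0.0139, 0], [1.03, -3.75, 3.95, 0.0505, 0.0139, 0]]
  ]
}}

```text
time: 15.05
tool_pos: [513.0, -87.9, 216.5]
tcp_rot: [179.9, -16.9, 105.5]
ft_force: [0.9, -2.2, -2.1]
finger_gap: 31.8
grip_force: 110.5
```

```bash
python3 tip.py 3;python3 see.py; python3 - <<'E'
import cv2,numpy as np
s=cv2.imread("pics/last_scene.png");w=cv2.imread("pics/last_wrist.png")
cv2.imwrite("pics/w5.png",np.hstack([cv2.resize(s[210:330,170:270],None,fx=4,fy=4,interpolation=cv2.INTER_CUBIC),cv2.copyMakeBorder(cv2.resize(w,(400,300)),0,180,0,0,0)]))
E
```

```text
t 15.05 [512.95 -87.89 216.52] rot [179.94 -16.93 105.52] th 26.93 f [ 0.9 -2.2 -2.1] fn -0.84 ft 3.05 tau -0.73 N~ 4.8
next [ 1.0846 -3.9455  3.9759  0.0505  0.0139  0.    ]
scene []
wrist [(np.float64(473.0), np.float64(77.0), 198)]
```

View pics/w5.png

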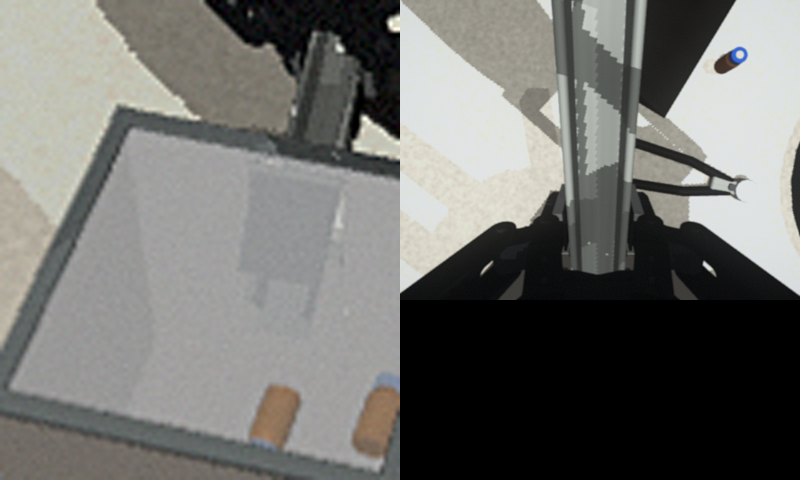

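The chute is empty in the wrist view and two vials show on the bin floor at (275,415) and (378,415). I'll count the rest by colour.

```bash
python3 - <<'E'
import cv2,numpy as np
i=cv2.imread("pics/last_scene.png");h=cv2.cvtColor(i,cv2.COLOR_BGR2HSV)
m=cv2.inRange(h,(3,60,60),(20,255,255)); m[:,:165]=0;m[:,295:]=0;m[:220]=0;m[350:]=0
n,_,st,ce=cv2.connectedComponentsWithStats(m);print([(*c.round(),s[2:].tolist()) for c,s in zip(ce[1:],st[1:]) if s[4]>8])
E
```

```text
[(np.float64(239.0), np.float64(313.0), [12, 16, 120]), (np.float64(264.0), np.float64(315.0), [12, 17, 136])]
```

```bash
python3 - <<'E'
import cv2,numpy as np
from bench import vision
i=vision.snapshot("top")["img"];cv2.imwrite("pics/t6.png",i);h=cv2.cvtColor(i,cv2.COLOR_BGR2HSV)
m=cv2.inRange(h,(0,50,40),(22,255,255)); m[:,:330]=0;m[:,450:]=0;m[:145]=0;m[260:]=0
n,_,st,ce=cv2.connectedComponentsWithStats(m);print([(*c.round(),s[2:].tolist()) for c,s in zip(ce[1:],st[1:]) if s[4]>5])
cv2.imwrite("pics/t6c.png",cv2.resize(i[130:270,320:460],None,fx=4,fy=4,interpolation=cv2.INTER_CUBIC))
E
```

```text
[]
```

View pics/t6c.png

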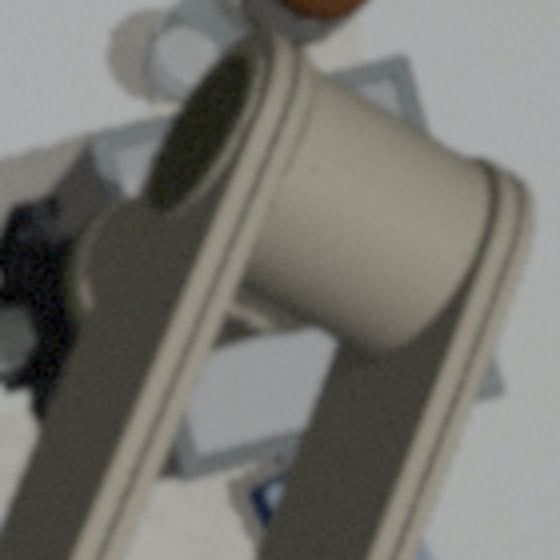

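The arm hides the bin in the top view. I'll tip a little further and hold so any stragglers drop.

>>> {"op": "step_arm", "data": {
  "targets": [
    [[0.36, -1.3, 1.3, 0.0168, 0.0046, 0], [0.72, -2.6, 2.6, 0.0336, 0.0092, 0], [1.08, -3.95, 3.85, 0.0505, 0.0139, 0], [1.08, -3.95, 3.85, 0.0505, 0.0139, 0], [1.08, -3.95, 3.85, 0.0505, 0.0139, 0], [1.08, -3.95, 3.85, 0.0505, 0.0139, 0]]
  ]
}}

```text
time: 15.7
tool_pos: [514.0, -91.8, 220.4]
tcp_rot: [179.9, -20.0, 105.5]
ft_force: [1.0, -1.4, -1.7]
finger_gap: 32.0
grip_force: 110.5
```

```bash
python3 tip.py 3; python3 - <<'E'
from h import *; from bench import vision
s=vision.snapshot("scene"); t=cv2.cvtColor(s["img"],cv2.COLOR_BGR2HSV)
P=onz(s,[(239,313),(264,315),(232,292),(245,292)],[33,33,33,33])
b=np.array([558.7,-252.4,18]);R_=R.from_euler('z',-74.63,degrees=True).as_matrix()
print(((P-b)@R_).round(0))
# what part of the bin floor (z+15) is seen over near walls: project rim edges to floor
rim=pts([*b,np.radians(-74.63)],[(91,y,208) for y in(-90,0,90)]+[(x,96,208) for x in(-90,0,90)])
print(((onz(s,proj(s,rim),33)-b)@R_).round(0))
# colours along chute axis from sill to nose
u=np.array([.265,-.964,0]);sill=np.array([534.1,-162.7,143.1]);th=np.radians(30)
for a in range(-30,50,8):
    p=sill+(a*np.cos(th)+15*np.sin(th))*u+np.array([0,0,15*np.cos(th)-a*np.sin(th)])
    x,y=proj(s,p)[0].round().astype(int); print(a,(x,y),s["img"][y-1:y+2,x-1:x+2].mean((0,1)).round(),end=" ")
E
```

```text
t 15.7 [514.05 -91.75 220.37] rot [179.93 -19.97 105.51] th 29.97 f [ 1.  -1.4 -1.7] fn -0.71 ft 2.26 tau -0.42 N~ 4.8
next [ 1.139  -4.1433  3.7531  0.0505  0.0139  0.    ]
[[ -53.   -7.   15.]
 [ -62.   52.   15.]
 [-106.  -40.   15.]
 [-114.   -9.   15.]]
[[ -18. -167.   15.]
 [ -18.  -52.   15.]
 [ -18.   62.   15.]
 [-248.   70.   15.]
 [-134.   70.   15.]
 [ -19.   70.   15.]]
-30 (np.int64(247), np.int64(257)) [149. 147. 145.] -22 (np.int64(246), np.int64(261)) [149. 147. 146.] -14 (np.int64(245), np.int64(264)) [149. 148. 146.] -6 (np.int64(244), np.int64(268)) [149. 148. 145.] 2 (np.int64(244), np.int64(272)) [149. 148. 145.] 10 (np.int64(243), np.int64(275)) [149. 148. 145.] 18 (np.int64(242), np.int64(279)) [150. 149. 148.] 26 (np.int64(241), np.int64(282)) [157. 156. 154.] 34 (np.int64(240), np.int64(286)) [157. 157. 156.] 42 (np.int64(240), np.int64(290)) [158. 158. 156.]
```

Most of the bin floor is hidden from this camera. The two visible vials lie at bin (-53,-7) and (-62,52), the chute is empty, and the load is light. I'll draw out along the chute's axis.

>>> {"op": "step_arm", "data": {
  "targets": [
    [[0.2, -0.7, 1.3, 0, 0, 0], [0.4, -1.4, 2.6, 0, 0, 0], [-0.6, 2, 4.6, 0, 0, 0], [-3, 10, 10, 0, 0, 0], [-6, 22, 17, 0, 0, 0], [-9, 34, 24, 0, 0, 0], [-12, 46, 31, 0, 0, 0], [-15, 57, 38, 0, 0, 0], [-18, 68, 44, 0, 0, 0], [-21, 79, 51, 0, 0, 0], [-24, 88, 56, 0, 0, 0], [-26, 96, 61, 0, 0, 0]]
  ]
}}

```text
time: 16.75
tool_pos: [487.7, 5.5, 282.5]
tcp_rot: [179.9, -19.9, 105.6]
ft_force: [-0.4, -0.3, -3.5]
finger_gap: 32.0
grip_force: 110.2
```

```bash
python3 tip.py 3
```

```text
t 16.75 [487.75   5.46 282.48] rot [179.88 -19.94 105.58] th 29.94 f [-0.4 -0.3 -3.5] fn -2.95 ft 1.89 tau -0.28 N~ 2.6
next [ 1.1384 -4.1413  3.7555  0.0505  0.0139  0.    ]
```

>>> {"op": "step_arm", "data": {
  "targets": [
    [[-2, 5, 0, -0.05, -0.0139, 0], [-4, 14, 0, -0.15, -0.0413, 0], [-8, 28, 0, -0.26, -0.0715, 0], [-12, 44, 0, -0.36, -0.099, 0], [-16, 60, 0, -0.45, -0.124, 0], [-18, 70, 0, -0.5048, -0.1388, 0], [-18, 70, 0, -0.5048, -0.1388, 0], [-18, 70, 0, -0.5048, -0.1388, 0]]
  ]
}}

```text
time: 17.42
tool_pos: [469.4, 76.2, 281.5]
tcp_rot: [-180.0, 10.0, 105.7]
ft_force: [-0.2, -0.7, -3.0]
finger_gap: 32.2
grip_force: 110.4
```

>>> {"op": "step_arm", "data": {
  "targets": [
    [[2, 4, -2, 0, 0, -0.03], [7, 15, -8, 0, 0, -0.1], [16, 34, -18, 0, 0, -0.18], [26, 56, -30, 0, 0, -0.26], [36, 78, -42, 0, 0, -0.33], [46, 100, -54, 0, 0, -0.38], [55, 122, -66, 0, 0, -0.42], [62, 140, -76, 0, 0, -0.44], [68, 153, -84, 0, 0, -0.454], [70, 160, -90, 0, 0, -0.454], [70, 160, -90, 0, 0, -0.454], [70, 160, -90, 0, 0, -0.454]]
  ]
}}

```text
time: 18.42
tool_pos: [540.0, 233.3, 191.1]
tcp_rot: [-179.9, 10.1, 79.5]
ft_force: [-0.1, 0.4, -2.6]
finger_gap: 32.4
grip_force: 110.2
```

```bash
python3 s.py; python3 - <<'E'
import cv2,numpy as np
from bench import vision
from h import *
t=vision.snapshot("top");i=t["img"];cv2.imwrite("pics/t7.png",i);h=cv2.cvtColor(i,cv2.COLOR_BGR2HSV)
m=cv2.inRange(h,(0,50,40),(22,255,255)); m[:,:330]=0;m[:,450:]=0;m[:150]=0;m[250:]=0
n,_,st,ce=cv2.connectedComponentsWithStats(m)
b=np.array([558.7,-252.4,18]);R_=R.from_euler('z',-74.63,degrees=True).as_matrix()
for c,s in zip(ce[1:],st[1:]):
  if s[4]>5: print(c.round(),s[2:],((onz(t,[c],33)-b)@R_).round(0))
E
```

```text
{'time': np.float64(18.42), 'tool_pos': array([540.02, 233.27, 191.06]), 'tcp_rot': array([-179.91,   10.06,   79.5 ]), 'ft_force': array([-0.12,  0.36, -2.62]), 'wrist_torque': array([ 0.14, -0.02,  0.03])}
[354. 186.] [2 4 6] [[-45.  58.  15.]]
[403. 196.] [12  8 66] [[73. -0. 15.]]
[381. 204.] [12  7 64] [[10. -5. 15.]]
[344. 212.] [ 6 16 43] [[-92.  -0.  15.]]
[364. 210.] [ 7  6 34] [[-38.  -9.  15.]]
```

All four vials lie in the bin. I'll lay the chute down.

>>> {"op": "step_arm", "data": {
  "targets": [
    [[0, 1, -10, 0, 0, 0], [0, 2, -30, 0, 0, 0], [0, 3, -55, 0, 0, 0], [0, 3, -80, 0, 0, 0], [0, 3, -105, 0, 0, 0], [0, 3, -127, 0, 0, 0], [0, 3, -143, 0, 0, 0], [0, 3, -152, 0, 0, 0], [0, 3, -157, 0, 0, 0], [0, 3, -158, 0, 0, 0], [0, 3, -158, 0, 0, 0]]
  ]
}}

```text
time: 19.38
tool_pos: [540.6, 237.5, 34.3]
tcp_rot: [179.9, 10.0, 79.5]
ft_force: [-0.3, -0.1, -2.9]
finger_gap: 32.2
grip_force: 110.3
```

>>> {"op": "step_arm", "data": {
  "targets": [
    [[0, 0, -0.7, 0, 0, 0], [0, 0, -1.4, 0, 0, 0], [0, 0, -1.4, 0, 0, 0]]
  ]
}}

```text
time: 19.63
tool_pos: [540.6, 237.7, 33.1]
tcp_rot: [179.9, 10.0, 79.5]
ft_force: [0.6, -0.3, -2.5]
finger_gap: 32.1
grip_force: 110.3
```

>>> {"op": "step_arm", "data": {
  "targets": [
    [[0, 0, -0.7, 0, 0, 0], [0, 0, -1.4, 0, 0, 0], [0, 0, -1.4, 0, 0, 0]]
  ]
}}

```text
time: 19.88
tool_pos: [540.0, 237.4, 30.7]
tcp_rot: [-180.0, 10.0, 79.5]
ft_force: [-0.2, -0.1, -1.6]
finger_gap: 32.3
grip_force: 110.3
```

>>> {"op": "step_arm", "data": {
  "targets": [
    [[0, 0, -0.5, 0, 0, 0], [0, 0, -0.8, 0, 0, 0], [0, 0, -0.8, 0, 0, 0]]
  ]
}}

```text
time: 20.13
tool_pos: [540.3, 237.5, 30.7]
tcp_rot: [180.0, 10.0, 79.5]
ft_force: [-2.9, -0.3, 5.0]
finger_gap: 32.1
grip_force: 111.4
```

Resting on the mat. I'll release, and back off along the tool axis.

>>> {"op": "step_arm", "data": {
  "targets": [
    [[0, 0, 0, 0, 0, 0], [0, 0, 0, 0, 0, 0], [0, 0, 0, 0, 0, 0], [0, 0, 0, 0, 0, 0], [0, 0, 0, 0, 0, 0], [0, 0, 0, 0, 0, 0], [0, 0, 0, 0, 0, 0], [0, 0, 0, 0, 0, 0]]
  ],
  "fingers": -1
}}

```text
time: 20.8
tool_pos: [540.0, 237.4, 29.9]
tcp_rot: [-180.0, 10.0, 79.5]
ft_force: [-1.3, -0.2, -0.6]
finger_gap: 85.4
grip_force: 0.0
```

>>> {"op": "step_arm", "data": {
  "targets": [
    [[0, 1, 5, 0, 0, 0], [0.5, 3, 15, 0, 0, 0], [1, 6, 35, 0, 0, 0], [2, 10, 60, 0, 0, 0], [3, 15, 85, 0, 0, 0], [4, 19, 110, 0, 0, 0], [5, 24, 140, 0, 0, 0], [5, 24, 165, 0, 0, 0], [5, 24, 170, 0, 0, 0], [5, 24, 170, 0, 0, 0]]
  ]
}}

```text
time: 21.63
tool_pos: [546.7, 262.5, 204.3]
tcp_rot: [179.7, 9.8, 79.5]
ft_force: [1.3, 1.0, 0.1]
finger_gap: 85.6
grip_force: 0.0
```

```bash
python3 s.py; python3 - <<'E'
import cv2,numpy as np
from bench import vision
from h import *
w=vision.snapshot("wrist");g=cv2.cvtColor(w["img"],cv2.COLOR_BGR2GRAY)
# where the previous chute corners should be, and brightness on it vs mat
p=[537.8,224.2,3,np.radians(-100.7)]
for z in (0,36):
  Q=proj(w,pts(p,[(-136,15,z),(-136,-15,z),(130,15,z),(130,-15,z)]));print(z,Q.round(0).tolist())
for r_ in (130,160,190,220):
  print(r_,[int(v) for v in g[r_,225:335:3]])
print("col",[int(v) for v in g[0:400:8,int(Q[:,0].mean())]])
E
```

```text
{'time': np.float64(21.63), 'tool_pos': array([546.69, 262.48, 204.26]), 'tcp_rot': array([179.69,   9.8 ,  79.48]), 'ft_force': array([1.27, 0.95, 0.14]), 'wrist_torque': array([ 0.1 , -0.01,  0.01])}
0 [[292.0, 31.0], [254.0, 31.0], [286.0, 291.0], [260.0, 291.0]]
36 [[294.0, 31.0], [252.0, 31.0], [287.0, 314.0], [259.0, 314.0]]
130 [48, 44, 46, 48, 47, 46, 48, 45, 46, 50, 200, 175, 139, 234, 232, 231, 233, 220, 213, 210, 212, 166, 209, 151, 42, 44, 43, 44, 39, 42, 40, 39, 38, 34, 39, 37, 35]
160 [47, 47, 48, 48, 45, 48, 46, 47, 46, 42, 170, 199, 114, 221, 230, 229, 231, 212, 208, 206, 212, 137, 218, 101, 44, 42, 41, 41, 42, 39, 38, 39, 36, 37, 38, 39, 37]
190 [48, 47, 45, 43, 44, 44, 45, 43, 44, 44, 118, 191, 91, 190, 205, 203, 225, 216, 205, 200, 204, 147, 211, 51, 42, 42, 43, 43, 43, 41, 38, 37, 38, 36, 37, 38, 38]
220 [49, 49, 49, 44, 46, 46, 47, 45, 44, 43, 74, 213, 118, 194, 221, 222, 228, 217, 200, 197, 196, 182, 189, 42, 43, 46, 43, 39, 40, 42, 39, 41, 37, 38, 37, 40, 38]
col [22, 23, 20, 25, 135, 114, 135, 136, 135, 136, 137, 233, 233, 234, 234, 234, 233, 233, 232, 231, 231, 217, 221, 212, 230, 230, 229, 228, 227, 226, 225, 224, 222, 222, 221, 218, 219, 220, 49, 52, 54, 212, 239, 242, 241, 241, 241, 242, 125, 36]
```

The chute lies exactly where it was and the gripper is clear. I'll hand in.

>>> {"op": "step_arm", "data": {
  "targets": [
    [[0, 0, 0, 0, 0, 0], [0, 0, 0, 0, 0, 0], [0, 0, 0, 0, 0, 0], [0, 0, 0, 0, 0, 0]]
  ]
}}

```text
time: 22.02
tool_pos: [544.4, 261.1, 198.5]
tcp_rot: [-179.9, 10.1, 79.5]
ft_force: [-0.1, -0.2, -0.8]
finger_gap: 85.3
grip_force: 0.0
```

```bash
python3 -c "
from bench import r
print(r.hand_in())"
```

```text
the job is handed in; nothing more can be done
None
```

The job is handed in at about 22 s, with no verdict returned: all four vials showed in the bin, the chute lies flat on its mat about where it was, and sill load stayed at an estimated 2–6 N, but the flap shutting and the bystanders were not checked afterwards.

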